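# Discharge static at the earthing strip, then tare the balance

### The job

Get the balance ready for weighing: with the fingertips, first lightly touch the round domed post of the earthing strip for about half a second to discharge static, then gently press the balance's long bar-shaped key (tare) all the way down, let it come up again, and draw the hand well clear of both. Grasp and lift nothing: do not touch the strip's other two terminals, the balance's two round keys, or its pan and the crucible on it, and leave all the other things on the bench where they are.

Things in the scene. Friction and masses are not known exactly. Their poses are not given: they have to be found in the camera images.
- earth_post: post to touch first: brass, domed mushroom head 30 mm across on a 12 mm stem, one of three terminals 48 mm apart on the earthing strip, in any order. Origin on its axis at the strip's top face, z up; dome top 34 mm above the origin (48 mm above the bench). Sprung: sinks up to 8 mm, moving from 0.7 N, at its stop at 4.3 N, comes back by itself. 0.4 N or more is a touch; over 20 N is too hard
- earth_post_top (a point): the top of the post's dome, the spot to touch; moves with the post
- hex_terminal: brass terminal with two hexagonal nuts 20 mm across the flats, rigid, 34 mm high above the strip; leave alone. Origin on its axis at the strip's top face
- wing_terminal: brass terminal with a wing nut (two ears, 37 mm over the ears, along y), rigid, 34 mm high above the strip; leave alone. Origin on its axis at the strip's top face
- earth_strip: aluminium earthing strip, 160 mm long (its x) by 36 mm wide (its y), top face 14 mm above the bench, fixed to it. Origin at the centre of its underside; its three terminals stand along its x axis at x = -48, 0 and +48 mm
- balance: low white bench balance, 200 mm deep (x) by 160 mm wide (y), top face 45 mm above the bench, fixed. Origin at the centre of its underside; -x is its front (towards the robot). Three keys in a row on the front of the top face, 72 mm in front of the origin, at y = -48, 0, +48 mm in any order; behind them a flush dark display, then the pan
- tare_key: key to press: grey bar, 38 mm long (front to back, the balance's x), 15 mm wide, flat top 9 mm above the balance's top face (54 mm above the bench). Origin at its centre, level with the balance's top face (9 mm below the key's top), z up. Sprung: goes down 5 mm, moving from 1 N, at its stop at 4 N, comes up by itself. Counts as pressed beyond 3.5 mm; over 20 N is too hard
- round_key_1: grey round key, 19 mm across, flat top 9 mm above the balance's top face, sprung like the bar key; leave alone. Origin at its centre, level with the balance's top face
- round_key_2: a second round key like round_key_1; leave alone
- pan: the balance's round steel pan, 92 mm across, its top 60 mm above the bench, 46 mm behind the balance's origin; leave alone. Origin on its axis, level with the balance's top face
- crucible_1: cream ceramic crucible, 34 mm across, 36 mm high, standing loose on the pan; leave alone. Origin at the centre of its underside
- crucible_2: same crucible, standing on the bench beside the earthing strip; leave alone. Origin at the centre of its underside
- large_vial: glass sample vial with white cap, 30 mm across, 76 mm high, standing beside the earthing strip; leave alone. Origin at the centre of its underside
- boat_1: cream ceramic combustion boat, 16x73x10 mm (a second one and a petri dish lie near it, fixed down), lying on the bench nearer the robot; leave alone. Origin at the centre of its underside
- tweezers: steel tweezers, 11x126x10 mm, lying on the bench nearer the robot; leave alone. Origin at the centre of its underside

How it is judged:
On the way, in this order (a step that is already met when the one before it is completed fails the run):
1. the fingers touch the domed earthing post (contact force between the fingers and earth_post above 0.4 N), for 0.2 s.
2. then the fingers press the bar key down (more than 3.5 mm) (distance of tare_key from where it was at the start of the episode above 0.0035 m and contact force between the fingers and tare_key above 0.5 N), for 0.05 s.
At the end, for the whole second after the job is handed in: After the touch and then the press: the bar key and the post have come back up (within 1 mm), the TCP is more than 100 mm from both, the crucible stands upright on the pan within 6 mm of where it was, and the other loose things lie within 10 mm of where they were (distance of each of tare_key, earth_post, round_key_1, round_key_2 from where it was at the start of the episode below 0.001 m and distance between the grasp point and tare_key above 0.1 m and distance between the grasp point and earth_post above 0.1 m and distance of crucible_1 from where it was at the start of the episode below 0.006 m and angle between crucible_1's own z axis and vertical below 0.1 rad and linear speed of crucible_1 below 0.02 m/s and distance of each of crucible_2, large_vial, boat_1, tweezers from where it was at the start of the episode below 0.01 m).
It fails at once if the earthing post, the bar key or the balance is pressed with more than 20 N (contact force between the arm and earth_post above 20 N or contact force between the arm and tare_key above 20 N or contact force between the arm and balance above 20 N).
It fails at once if a wrong terminal, a round key or the pan is touched (contact force between the arm and round_key_1 above 0.5 N or contact force between the arm and round_key_2 above 0.5 N or contact force between the arm and hex_terminal above 0.5 N or contact force between the arm and wing_terminal above 0.5 N or contact force between the arm and pan above 0.5 N).
It fails at once if the crucible on the pan is touched, shifted, lifted or tipped (contact force between the arm and crucible_1 above 0.5 N or distance of crucible_1 from where it was at the start of the episode above 0.006 m or angle between crucible_1's own z axis and vertical above 0.2 rad).
It fails at once if another loose thing is lifted, tipped or shifted by more than 10 mm (distance of any of crucible_2, large_vial, boat_1, tweezers from where it was at the start of the episode above 0.01 m or angle between any of crucible_2, large_vial's own z axis and vertical above 0.3 rad).
It also fails if it takes over 40 s, if anything falls off the work surface, if the arm or the gripper's body presses on something with over 40 N, if the wrist force passes 120 N, or if a joint passes its speed limit or range.

### The arm

A 7-joint arm with a two-finger parallel gripper is mounted at the origin on a cart in front of the work surface, level with it; the furniture and walls round the work are solid. World frame = base frame: x ahead of the robot, y to its left, z up, the work surface at z = 0. Lengths are in m, angles in rad, forces in N, time in s.
With the tool pointing down it reaches from about 0.4 to 0.85 m from the base axis. Payload 10.4 kg.
Tool frame: the origin (TCP) lies between the finger pads, 19 mm behind the fingertips; this is the grasp point; z points along the fingers, y is the line along which they close (so a half turn about z gives the same grasp; the last joint's range is limited). The gripper opens to 87 mm and grips with 3 to 60 N. Pads are 19 mm wide; open, the fingers measure 117 mm over their backs; the gripper's body (75 mm by 190 mm) begins 51 mm behind the grasp point.
Start: joints at [-0.023, 0.332, -0.065, 1.46, 0.022, 1.35, -0.088], TCP at [0.625, 0, 0.241] pointing down, gripper open.
Joint ranges: [-2.6, 2.6], [-0.5, 2.12], [-1.47, 1.34], [0.16, 2.42], [-1.27, 4.41], [0.06, 2.06], [-2.6, 2.6]. Speed limits (rad/s): [2.22, 2.22, 2.79, 2.79, 3.14, 3.14, 3.14].

### API

Orientations are given as a unit quaternion [x, y, z, w].
In Python, from bench import r, vision gives the robot as it stands.
- The arm moves only by the tool drive_tool, never from a script. Its argument "series" is a list of rows, each a list of 2 entries, a list of its own where there are three numbers: the shift along the world's x, y, z in cm, then the turn about the world's z in degrees. A call has exactly 10 rows; each row shifts and turns the commanded pose from where the row before left it; what a row does not reach is not made up. A row lasts 1/8 s, in which the tool goes at most 62.5 mm and 10.7 degrees, less where a joint would pass 70% of its speed; a pose out of reach is approached as far as the arm can. A call with a gripper value outside its range is refused whole. "hand" is the closure, from 0 (fully open) to 1 (shut), set as the call begins (left out, the last holds). The fingers move at their own pace and stop on an object; "newtons" is the grip in N (left out, the last holds). Time passes only in rows, so rows that do not move let the fingers close, or fill a call up. It gives the time, the measured TCP pose, the force, the opening and the grip force at its end, in the units of the state.
- r.read_state(): the state, without advancing time (a new reading comes with each control period).
- vision.camera(name): name is "scene" or "side" or "wrist"; returns a dict with "color" (480x640x3 uint8, red, green, blue), "intrinsics" (3x3 intrinsics, pixels), "R" (3x3) and "t" (3): a world point X has camera coordinates R X + t; the wrist camera has in their place "mount" (4x4, takes a point from camera to tool coordinates, whose origin is the TCP and whose axes are the flange's). Camera axes: x right, y down, z forward; pixel columns grow to the right and rows downward; lengths in m; the calibration is good to about 2 mm. A picture is of the moment at which its call begins: read the wrist's pose just before it. There is no depth.
- r.close_job(): hands the job in; it is judged then, once.
The state is a dict: "time": time; "joint_positions": joint angles; "joint_vel": joint speeds; "joint_torque": joint torques, N m; "ee_pos": TCP position; "eef_rot": TCP orientation; "ft_force": force on the tool from outside, world axes, zero at the start; "torque": the same for the moment, N m; "width": finger opening in m; "grip_force": force on a finger pad.
Only numpy, scipy, OpenCV 4.12 (cv2) and the standard library are available. Lean on these libraries where they do the work, as an engineer would, in place of code of your own. Each camera call takes 0.05 s, during which the arm holds its last target. There are 200 camera calls.

## Working session

There is one attempt and no reset: what is moved stays moved. The work goes in short steps, Python scripts to look and compute and a tool call to move; the robot and the scene stay as the last step left them, time stands still between calls to the robot, and variables do not carry over. Pictures are saved under pics/ and viewed, at most 12 in all, crops included, and the job is handed in when it is done.

Besides the shell and the picture viewer there is one more tool, called after "Emit:" as name(argument=value, ...), one argument or row to a line, values as JSON. drive_tool: Moves the arm, as the interface text tells. Its arguments: {"type":"object","properties":{"series":{"type":"array"},"hand":{"type":"number"},"newtons":{"type":"number"}},"required":["series"]}

```bash
mkdir -p pics
cat > h.py <<'E'
import numpy as np, cv2
from bench import r, vision
from scipy.spatial.transform import Rotation as Ro
def cam(n):
    s=r.read_state(); c=vision.camera(n); K=np.array(c["intrinsics"])
    if n=="wrist":
        M=np.array(c["mount"]); T=np.eye(4); T[:3,:3]=Ro.from_quat(s["eef_rot"]).as_matrix(); T[:3,3]=s["ee_pos"]
        W=T@M; R=W[:3,:3].T; t=-R@W[:3,3]
    else: R=np.array(c["R"]); t=np.array(c["t"])
    return c["color"],K,R,t
def ray(px,z,K,R,t):
    o=-R.T@t; d=R.T@np.linalg.inv(K)@[px[0],px[1],1]; return o+d*(z-o[2])/d[2]
def proj(X,K,R,t):
    p=K@(R@np.array(X)+t); return p[:2]/p[2]
def save(n,im): cv2.imwrite(f"pics/{n}.png",im[:,:,::-1])
E
python3 - <<'E'
from h import *
import pickle
print(r.read_state())
d={}
for n in ("scene","side","wrist"):
    d[n]=cam(n); save(n,d[n][0]); print(n,-d[n][2].T@d[n][3])
pickle.dump(d,open("d.pkl","wb"))
E
```

```text
{'time': 0.0, 'joint_positions': array([-0.0225673 ,  0.33285445, -0.06470567,  1.46095818,  0.02159957,
        1.34989873, -0.08850822]), 'joint_vel': array([-0.00174129,  0.00030874, -0.00029748, -0.00090378, -0.00047415,
       -0.0005757 , -0.00225384]), 'joint_torque': array([-1.20520472e-04, -6.23245955e+01,  2.44190963e-02, -3.89891267e+01,
       -6.13984605e-02,  3.97891912e-02,  1.87085252e-04]), 'ee_pos': array([ 6.24631336e-01, -2.21477317e-05,  2.40456768e-01]), 'eef_rot': array([ 7.07111660e-01,  7.07101545e-01, -5.25588374e-04, -4.79689085e-04]), 'ft_force': array([-0.17341656, -0.23026829, -1.12130179]), 'torque': array([ 0.01413166, -0.0249903 ,  0.06165171]), 'grip_force': 0.0, 'width': 0.08723846409739126}
scene [-0.0164831  -0.73559521  0.5570538 ]
side [0.05129401 0.65702566 0.3595847 ]
wrist [0.62422523 0.08312786 0.38318554]
```

View pics/scene.png

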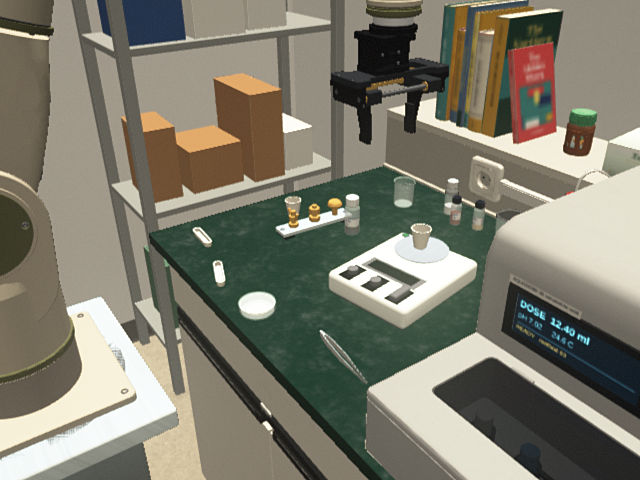

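View pics/wrist.png

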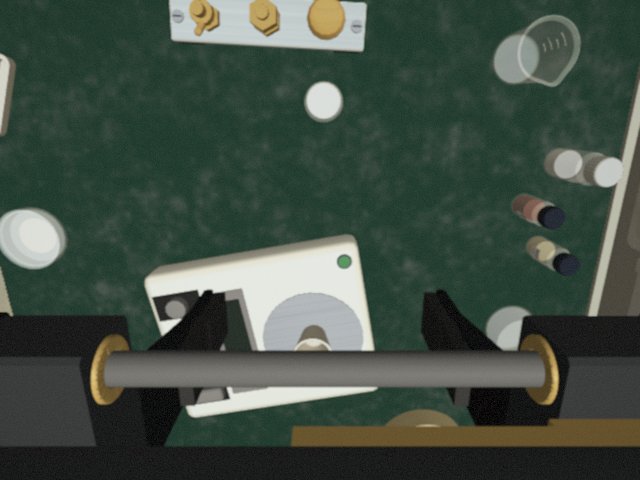

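View pics/side.png

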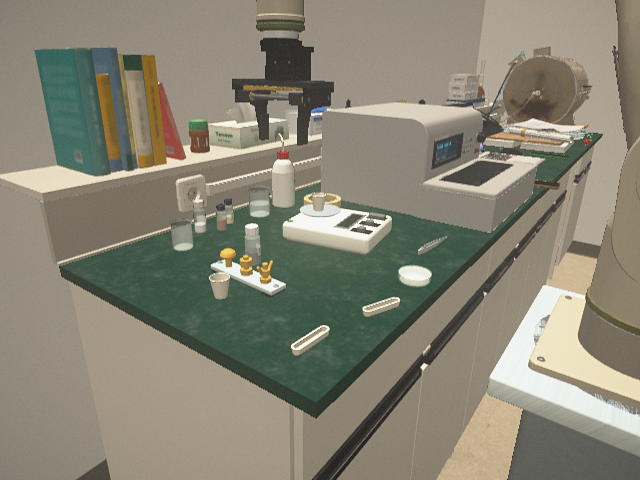

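Scene view: the strip is at about (315,218), with the dome at its far end (335,203). The wrist view shows the dome at (326,18). The balance keys are at scene (351,271), (375,282) and (399,295); I'll zoom in on those.

Run:
```python
from h import *
import pickle
d=pickle.load(open("d.pkl","rb"))
a=cv2.resize(d["scene"][0][225:330,320:480],(800,525),interpolation=cv2.INTER_CUBIC)
save("z1",a)
b=cv2.resize(d["side"][0][195:255,275:400],(800,384),interpolation=cv2.INTER_CUBIC)
save("z2",b)
# dome: gold mask, wrist + scene + side
for n,(x0,y0,x1,y1) in dict(wrist=(300,0,350,45),scene=(322,190,348,218),side=(215,243,240,272)).items():
    im,K,R,t=d[n]; h=cv2.cvtColor(im,cv2.COLOR_RGB2HSV)
    m=cv2.inRange(h,(10,110,60),(30,255,255)); q=np.zeros_like(m); q[y0:y1,x0:x1]=m[y0:y1,x0:x1]
    c=max(cv2.findContours(q,0,2)[0],key=cv2.contourArea); bb=cv2.boundingRect(c)
    ctr=(bb[0]+bb[2]/2,bb[1]+bb[3]/2); print(n,bb,ctr,"z=.042:",ray(ctr,.042,K,R,t).round(4))
# strip white region in wrist for axis
im,K,R,t=d["wrist"]
for nm,px,z in (("stripscrewL",(177,16),.014),("screwR",(356,27),.014),("hexTop",(263,13),.045)): print(nm,ray(px,z,K,R,t).round(4))
for nm,px in (("bl",(147,275)),("tr",(355,237)),("br",(376,388)),("bl2",(190,415))): print(nm,ray(px,.045,K,R,t).round(4))
```

```text
wrist (308, 0, 37, 39) (326.5, 19.5) z=.042: [0.6255 0.1522 0.042 ]
scene (327, 198, 15, 17) (334.5, 206.5) z=.042: [0.6112 0.1312 0.042 ]
side (220, 248, 16, 19) (228.0, 257.5) z=.042: [0.6042 0.1722 0.042 ]
stripscrewL [0.5039 0.1604 0.014 ]
screwR [0.6498 0.1523 0.014 ]
hexTop [0.5782 0.1559 0.045 ]
bl [ 0.4641 -0.0538  0.045 ]
tr [ 0.6507 -0.018   0.045 ]
br [ 0.675  -0.1739  0.045 ]
bl2 [ 0.4876 -0.2065  0.045 ]
```

View pics/z1.png

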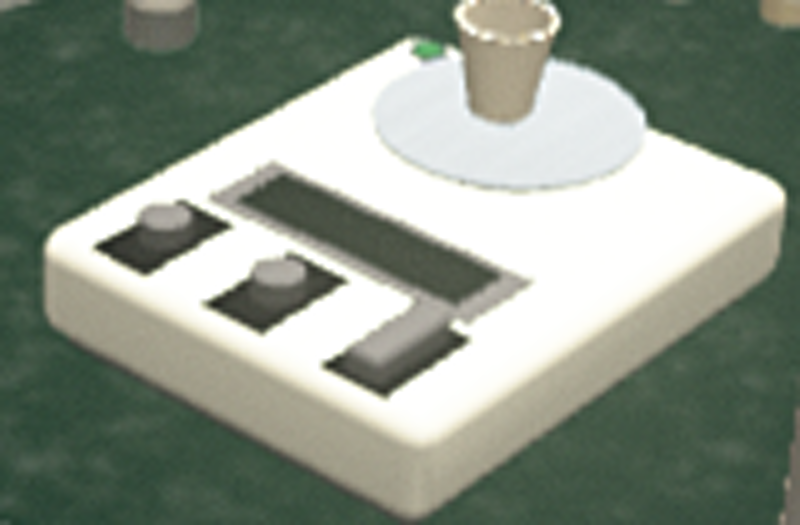

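View pics/z2.png

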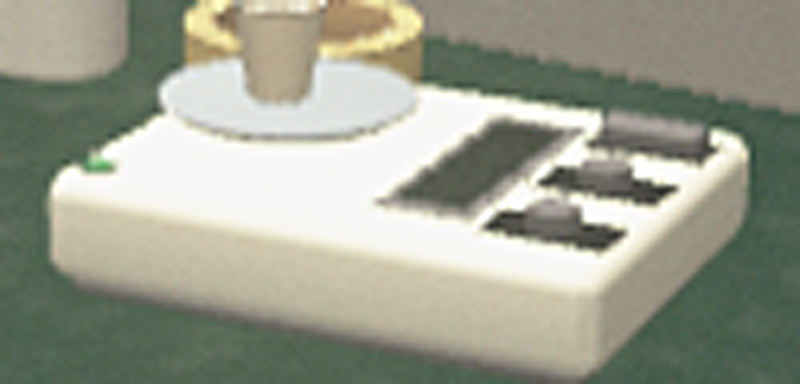

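The bar key is the one nearest the scene camera (zoom ~(403,332)), at balance y = -48 with about 11° of yaw. The dome is about (0.626, 0.153). I'll close the hand and bring the wrist camera over the dome.

Emit:
drive_tool(
  series=[
    [[0, 1, 0], 0],
    [[0, 1, 0], 0],
    [[0, 1, 0], 0],
    [[0, 1, 0], 0],
    [[0, 1, 0], 0],
    [[0, 1, 0], 0],
    [[0, 1, 0], 0],
    [[0, 1, 0], 0],
    [[0, 0, 0], 0],
    [[0, 0, 0], 0],
  ],
  hand=1,
  newtons=5,
)

```text
time: 1.4
ee_pos: [0.6251, 0.0796, 0.2413]
eef_rot: [0.707, 0.707, -0.0, 0.0]
ft_force: [-1.0, -0.4, 0.1]
width: 0.0017
grip_force: 0.0
```

Run:
```python
from h import *
import pickle
d=pickle.load(open("d.pkl","rb"))
_,K,R,t=d["scene"]; print("key scene",ray((320+403/5,225+332/5),.054,K,R,t).round(4))
_,K,R,t=d["side"]; print("key side",ray((275+655/6.4,195+120/6.4),.054,K,R,t).round(4))
s=r.read_state(); print(s["ee_pos"].round(4),s["eef_rot"].round(4),s["ft_force"].round(2),s["width"],s["time"])
im,K,R,t=d["w2"]=cam("wrist"); save("w2",im); pickle.dump(d,open("d.pkl","wb"))
h=cv2.cvtColor(im,cv2.COLOR_RGB2HSV); m=cv2.inRange(h,(10,110,60),(30,255,255)); m[330:]=0
for c in cv2.findContours(m,0,2)[0]:
    if cv2.contourArea(c)<150: continue
    (x,y),rad=cv2.minEnclosingCircle(c); b=cv2.boundingRect(c); ct=(b[0]+b[2]/2,b[1]+b[3]/2)
    print(b,rad.__round__(1),ray(ct,.042,K,R,t).round(4))
```

```text
key scene [ 0.5049 -0.185   0.054 ]
key side [ 0.5036 -0.1775  0.054 ]
[0.6251 0.0796 0.2413] [ 7.072e-01  7.070e-01 -1.000e-04  1.000e-04] [-0.99 -0.41  0.06] 0.0016719974959959673 1.4
(256, 110, 25, 26) 13.4 [0.5793 0.157  0.042 ]
(309, 109, 33, 35) 17.4 [0.6255 0.1542 0.042 ]
(200, 96, 25, 48) 23.6 [0.534  0.1593 0.042 ]
```

View pics/w2.png

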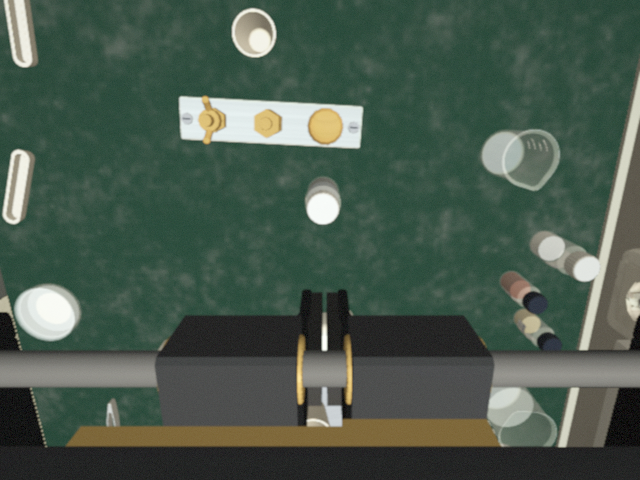

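Wrist view: the dome is at (325,126), the hex at (267,123) and the wing at (210,120). The vial cap is at (323,205). That puts the dome at (0.6255, 0.154), 46 mm from the hex, which is consistent. Moving above it.

Emit:
drive_tool(
  series=[
    [[0, 2, 0], 0],
    [[0, 2, 0], 0],
    [[0, 2, 0], 0],
    [[0, 1.4, -1], 0],
    [[0, 0, -3], 0],
    [[0, 0, -4], 0],
    [[0, 0, -4], 0],
    [[0, 0, -2], 0],
    [[0, 0, -1], 0],
    [[0, 0, 0], 0],
  ],
)

```text
time: 2.7
ee_pos: [0.6252, 0.1542, 0.0916]
eef_rot: [0.707, 0.707, 0.0, 0.0]
ft_force: [0.0, 0.1, 0.1]
width: 0.0006
grip_force: 0.0
```

Emit:
drive_tool(
  series=[
    [[0, 0, -1], 0],
    [[0, 0, -0.8], 0],
    [[0, 0, -0.5], 0],
    [[0, 0, -0.2], 0],
    [[0, 0, -0.2], 0],
    [[0, 0, -0.2], 0],
    [[0, 0, 0], 0],
    [[0, 0, 0], 0],
    [[0, 0, 0], 0],
    [[0, 0, 0], 0],
  ],
)

```text
time: 3.95
ee_pos: [0.6251, 0.154, 0.0624]
eef_rot: [0.707, 0.707, 0.0, 0.0]
ft_force: [-0.9, -0.7, 1.5]
width: 0.0005
grip_force: 1.1
```

Run:
```python
from h import *
a=cam("scene")[0][170:250,270:380]; b=cam("side")[0][215:300,170:300]
save("t1",np.hstack([cv2.resize(a,(400,300)),cv2.resize(b,(400,300))]))
```

```text
(no output)
```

View pics/t1.png

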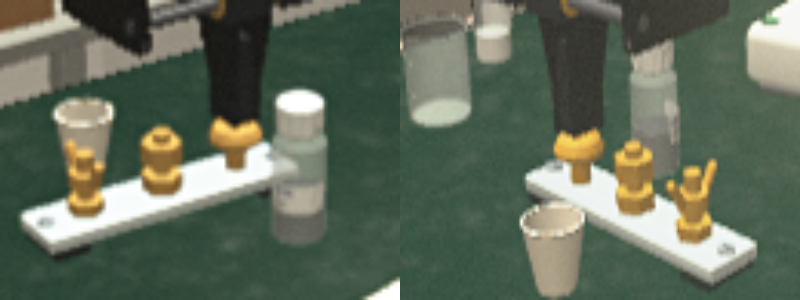

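Both views show the fingertips centred on the dome, clear of the hex terminal and the vial. I'll press 1 mm more, hold, then retreat upward.

Emit:
drive_tool(
  series=[
    [[0, 0, -0.1], 0],
    [[0, 0, 0], 0],
    [[0, 0, 0], 0],
    [[0, 0, 0], 0],
    [[0, 0, 1], 0],
    [[0, 0, 2], 0],
    [[0, 0, 4], 0],
    [[0, 0, 4], 0],
    [[0, 0, 4], 0],
    [[0, 0, 3], 0],
  ],
)

```text
time: 5.3
ee_pos: [0.6253, 0.1541, 0.245]
eef_rot: [0.707, 0.707, 0.001, 0.001]
ft_force: [-0.1, -1.0, -0.0]
width: 0.0005
grip_force: 0.0
```

Emit:
drive_tool(
  series=[
    [[-0.5, -3, 0], 0],
    [[-0.8, -4, 0], 0],
    [[-0.8, -4, 0], 0],
    [[-0.8, -5, 0], 0],
    [[-0.8, -5, 0], 0],
    [[-0.8, -5, 0], 0],
    [[-0.8, -5, 0], 0],
    [[-0.7, -4, 0], 0],
    [[-0.5, -2, 0], 0],
    [[0, 0, 0], 0],
  ],
)

```text
time: 6.55
ee_pos: [0.5598, -0.2166, 0.242]
eef_rot: [0.708, 0.706, 0.0, 0.0]
ft_force: [-0.7, 0.4, -0.2]
width: 0.0003
grip_force: 0.0
```

Run:
```python
from h import *
import pickle
d=pickle.load(open("d.pkl","rb"))
s=r.read_state(); print(s["ee_pos"].round(4),s["eef_rot"].round(4),s["time"])
im,K,R,t=d["w3"]=cam("wrist"); save("w3",im); pickle.dump(d,open("d.pkl","wb"))
print("pred key px",proj((.505,-.178,.054),K,R,t))
```

```text
[ 0.5598 -0.2166  0.242 ] [7.078e-01 7.065e-01 2.000e-04 3.000e-04] 6.55
pred key px [257.41927188 173.08070806]
```

View pics/w3.png

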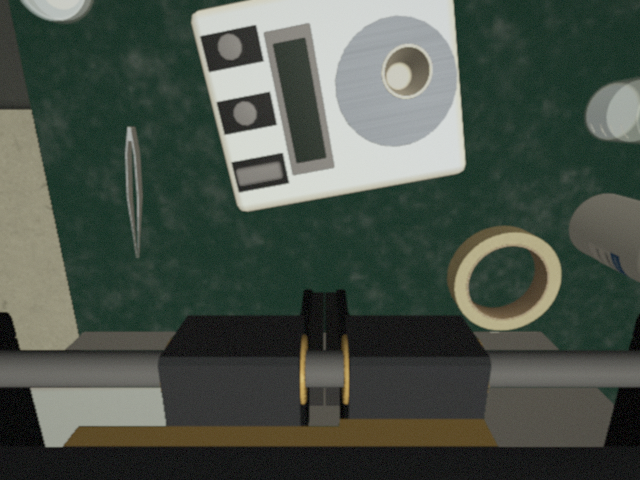

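Wrist view: the bar key is at (260,173), with the round keys at (245,113) and (230,47). I'll measure them precisely.

Run:
```python
from h import *
import pickle
im,K,R,t=pickle.load(open("d.pkl","rb"))["w3"]
g=cv2.cvtColor(im,cv2.COLOR_RGB2GRAY); m=cv2.inRange(g,75,150); m&=cv2.inRange(cv2.cvtColor(im,cv2.COLOR_RGB2HSV)[:,:,1],0,60)
for (x0,y0,x1,y1) in ((235,157,285,188),(222,98,270,128),(207,32,257,64)):
    q=np.zeros_like(m); q[y0:y1,x0:x1]=m[y0:y1,x0:x1]; q=cv2.morphologyEx(q,cv2.MORPH_OPEN,np.ones((3,3)))
    c=max(cv2.findContours(q,0,1)[0],key=cv2.contourArea); rr=cv2.minAreaRect(c)
    B=np.array([ray(p,.054,K,R,t)[:2] for p in cv2.boxPoints(rr)])
    print(rr,ray(rr[0],.054,K,R,t).round(4),[round(float(np.linalg.norm(B[i]-B[i-1])),4) for i in (1,2)])
    e=max((B[1]-B[0],B[2]-B[1]),key=np.linalg.norm); print("yaw",np.degrees(np.arctan2(e[1],e[0])))
```

```text
((259.0480041503906, 173.2639923095703), (18.06743049621582, 45.61578369140625), 79.69515228271484) [ 0.5063 -0.1782  0.054 ] [0.0372, 0.0145]
yaw 9.979973354400746
((244.5, 113.0), (24.0, 23.0), 90.0) [ 0.4973 -0.1315  0.054 ] [0.0178, 0.0178]
yaw -93.01891515963085
((229.5, 46.0), (26.0, 23.0), 90.0) [ 0.4891 -0.0841  0.054 ] [0.0169, 0.0176]
yaw -93.65796412651655
```

Sizes match (37 × 14.5 mm, keys 47.6 mm apart). The key is at (0.506, -0.178), yaw +10°. Moving above it and turning to match.

Emit:
drive_tool(
  series=[
    [[-1, 0.8, 0], 3],
    [[-2, 1.5, 0], 4],
    [[-1.9, 1.2, 0], 3],
    [[-0.5, 0.3, 0], 0],
    [[0, 0, -3], 0],
    [[0, 0, -4], 0],
    [[0, 0, -4], 0],
    [[0, 0, -3], 0],
    [[0, 0, -1], 0],
    [[0, 0, 0], 0],
  ],
)

```text
time: 7.85
ee_pos: [0.5065, -0.1775, 0.0914]
eef_rot: [0.643, 0.766, 0.0, -0.0]
ft_force: [-0.2, 0.0, 0.1]
width: 0.001
grip_force: 0.0
```

Run:
```python
from h import *
a=cam("scene")[0][225:330,320:460]; b=cam("side")[0][175:280,275:415]
save("t2",np.hstack([cv2.resize(a,(400,300)),cv2.resize(b,(400,300))]))
s=r.read_state(); print(s["ee_pos"],Ro.from_quat(s["eef_rot"]).as_matrix().round(3))
```

```text
[ 0.50703849 -0.17797454  0.09260599] [[-0.174  0.985  0.002]
 [ 0.985  0.174 -0.   ]
 [-0.001  0.002 -1.   ]]
```

View pics/t2.png

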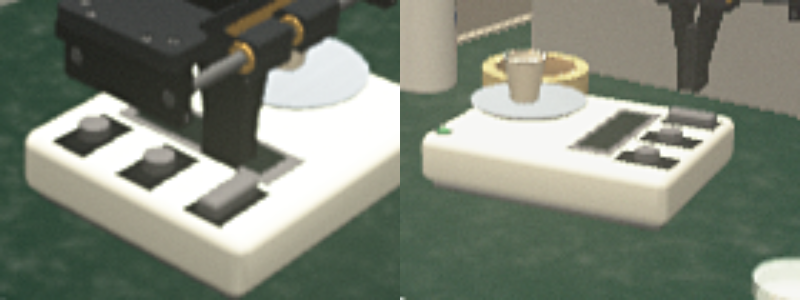

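The tips hang about 19 mm above the bar key and the round keys are clear. Pressing in small steps.

Emit:
drive_tool(
  series=[
    [[0, 0, -0.6], 0],
    [[0, 0, -0.6], 0],
    [[0, 0, -0.4], 0],
    [[0, 0, -0.2], 0],
    [[0, 0, -0.2], 0],
    [[0, 0, -0.1], 0],
    [[0, 0, -0.1], 0],
    [[0, 0, 0], 0],
    [[0, 0, 0], 0],
    [[0, 0, 0], 0],
  ],
)

```text
time: 9.2
ee_pos: [0.506, -0.178, 0.0693]
eef_rot: [0.643, 0.766, 0.0, -0.0]
ft_force: [-2.3, 0.3, 2.9]
width: 0.0007
grip_force: 1.6
```

Emit:
drive_tool(
  series=[
    [[0, 0, -0.05], 0],
    [[0, 0, -0.05], 0],
    [[0, 0, -0.03], 0],
    [[0, 0, -0.02], 0],
    [[0, 0, 0], 0],
    [[0, 0, 0], 0],
    [[0, 0, 0], 0],
    [[0, 0, 0], 0],
    [[0, 0, 0], 0],
    [[0, 0, 0], 0],
  ],
)

```text
time: 10.45
ee_pos: [0.5061, -0.178, 0.0681]
eef_rot: [0.643, 0.766, 0.0, 0.0]
ft_force: [-3.1, 0.6, 7.6]
width: 0.0004
grip_force: 3.7
```

Run:
```python
from h import *
a=cam("scene")[0][225:330,320:460]; b=cam("side")[0][175:280,275:415]
save("t3",np.hstack([cv2.resize(a,(400,300)),cv2.resize(b,(400,300))]))
for _ in range(3):
    cam("wrist"); s=r.read_state(); print(s["ee_pos"].round(4),s["ft_force"].round(2))
```

```text
[ 0.5061 -0.178   0.0681] [-3.35  1.07  7.78]
[ 0.5061 -0.178   0.0681] [-3.46  0.78  7.44]
[ 0.5061 -0.178   0.0681] [-3.25  1.12  8.41]
```

View pics/t3.png

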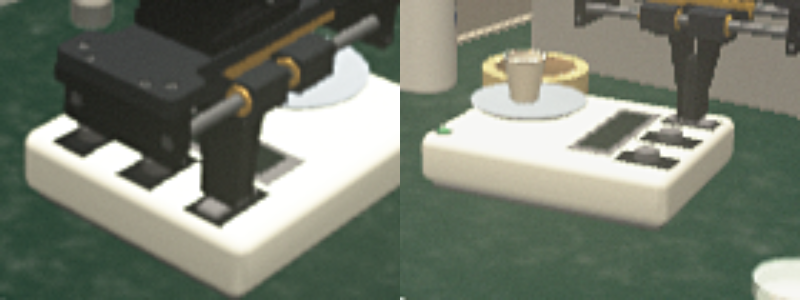

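The tips are on the bar key, which is down at its stop (force rose to about 8 N, past the 4 N stop). Retreating straight up.

Emit:
drive_tool(
  series=[
    [[0, 0, 0.5], 0],
    [[0, 0, 1], 0],
    [[0, 0, 2], 0],
    [[0, 0, 3], 0],
    [[0, 0, 4], 0],
    [[0, 0, 4], 0],
    [[0, 0, 4], 0],
    [[0, 0, 2], 0],
    [[0, 0, 0], 0],
    [[0, 0, 0], 0],
  ],
)

```text
time: 11.95
ee_pos: [0.5057, -0.1779, 0.2719]
eef_rot: [0.643, 0.766, -0.0, -0.0]
ft_force: [0.7, -0.3, -0.5]
width: 0.0006
grip_force: 0.0
```

Run:
```python
from h import *
a=cam("scene")[0]; save("end",a); s=r.read_state(); print(s["ee_pos"],s["ft_force"])
```

```text
[ 0.50552887 -0.17787055  0.2716127 ] [-0.37873836 -0.62579576  0.51532409]
```

View pics/end.png

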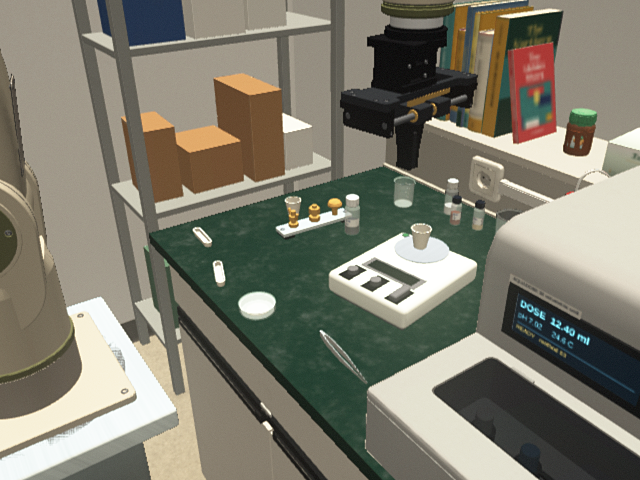

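Everything stands as it did at the start: the post (335,203) and key (399,294) are back up, and the hand is over 200 mm clear of both.

```bash
python3 -c "
from bench import r
print(r.close_job())"
```

```text
the job is handed in; nothing more can be done
None
```

I touched the domed earthing post, pressed the bar key to its stop and let it come back up. The hand then moved over 200 mm clear and I handed the job in at about 12 s; the final picture shows nothing else moved, but no verdict was returned.

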